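# Lay the standing carton down in the snack tray and shut the tray

## Task

The pull-out snack tray cannot go in while the carton stands upright in it. Without gripping or lifting anything, push the carton near its top with your fingertips so that it topples backwards, away from the tray's front, and lies flat and wholly on the ribbed mat; then push the tray's front until the tray is fully shut. Leave the snack cup and the glass ramekin standing in the front row without touching them, do not disturb the things on the counter or on the unit, and finish clear of everything.

Things in the scene. Friction and masses are not known exactly. Their poses are not given: they have to be found in the camera images.
- tray (a joint): how far the pull-out wooden tray is pushed into its low white unit, in m: about 0 (fully out) at the start, 0.200 fully shut; it slides with about 3 N of friction and stays where it is left. The unit is 360 mm wide, 240 mm deep, 88 mm high; its bay leaves 62 mm above the tray's floor. Tray inside: 208 mm deep, 310 mm wide, walls 34 mm high
- tray_front (a point): centre of the outer (robot-side) face of the tray's front panel, 44 mm above the counter, moves with the tray; x points into the unit (the way to push the tray shut), y to the left along the panel, z up. The panel is 14 mm thick, 356 mm wide, its top 64 mm above the counter; shut, its back lies against the unit's front edge
- mat (a point): centre of the thin dark ribbed rubber mat on the tray's floor, where the carton must lie; moves with the tray, axes as tray_front. The mat reaches 70 mm to either side along x, 150 mm along y and is flush with the floor, 14 mm above the counter. Its centre is 138 mm behind the outer face of the front panel
- carton: plain cardboard carton, 110 mm tall, 70 mm wide, 30 mm thick, about 0.18 kg, standing in the tray's front row, a broad face to the tray's front. Origin at the bottom middle of that near face; x points through its thickness away from the tray's front, y along its width, z up its height while it stands
- carton_mid (a point): centre of the carton (half-way up), axes as the carton
- carton_top (a point): centre of the carton's top end, 110 mm above its foot, axes as the carton
- carton_foot (a point): centre of the carton's underside, axes as the carton
- snack_cup: lime-green lidded toddler snack cup, 49 mm high, 58 mm across plus two small side handles (80 mm overall), standing in the tray's front row; origin at the centre of its underside
- ramekin: small glass ramekin, 42 mm high, 58 mm across, standing in the tray's front row; origin at the centre of its underside. The carton, cup and ramekin stand in any order about 105 mm apart
- plate: white melamine plate, 140 mm across and 14 mm high, lying on top of the unit; origin at the centre of its underside
- steel_bottle: stainless steel bottle with twist cap, 210 mm high, 68 mm across, standing on the counter to the left; origin at its base
- mug: white mug, 90 mm high, 80 mm across, on the counter to the left; origin at its base
- jar: glass jar with wooden lid, 110 mm high, 76 mm across, on the counter to the right; origin at its base
- spoon: wooden spoon, 170 mm long, lying on the counter to the right; origin at its underside

How it is judged:
On the way, in this order (a step that is already met when the one before it is completed fails the run):
1. with the tray still out, the carton has been toppled backwards and lies flat on the mat (angle between carton_mid's own z axis and vertical between 1.45 and 1.69 rad and x of carton_top in the frame of mat between 0.03 and 0.075 m and x of carton_foot in the frame of mat between -0.075 and -0.03 m and z of carton_mid in the frame of mat below 0.024 m and y of carton_mid in the frame of mat between -0.125 and 0.125 m and linear speed of carton below 0.05 m/s and value of joint tray below 0.05 m), for 0.2 s.
2. the tray is pushed fully shut (value of joint tray above 0.194 m), for 0.2 s.
At the end, for the whole second after the job is handed in: the tray is shut (within 6 mm) with the carton at rest on its broad face, its top end towards the back and both ends on the mat (5 mm overhang allowed), and the cup and ramekin upright in the front row (angle between carton_mid's own z axis and vertical between 1.45 and 1.69 rad and x of carton_top in the frame of mat between 0.03 and 0.075 m and x of carton_foot in the frame of mat between -0.075 and -0.03 m and z of carton_mid in the frame of mat below 0.024 m and y of carton_mid in the frame of mat between -0.125 and 0.125 m and linear speed of carton below 0.05 m/s and value of joint tray above 0.194 m and angle between each of snack_cup, ramekin's own z axis and vertical below 0.25 rad and x of each of snack_cup, ramekin in the frame of mat below -0.06 m); the robot touches nothing.
It fails at once if the carton is lifted or carried (height (world z) of carton_mid above 0.095 m or (angle between carton_mid's own z axis and vertical above 1.3 rad and height (world z) of carton_mid above 0.065 m)).
It fails at once if the robot touches the cup or the ramekin (contact force between any of the fingers, the arm and snack_cup above 1 N or contact force between any of the fingers, the arm and ramekin above 1 N).
It fails at once if the cup or the ramekin is tipped (angle between any of snack_cup, ramekin's own z axis and vertical above 0.35 rad).
It fails at once if a thing on the counter or on the unit is disturbed (distance of any of plate, steel_bottle, mug, jar, spoon from where it was at the start of the episode above 0.02 m).
It also fails if it takes over 48 s, if anything falls off the work surface, if the arm or the gripper's body presses on something with over 40 N, if the wrist force passes 120 N, or if a joint passes its speed limit or range.

## Robot

A 6-joint arm with a two-finger parallel gripper is mounted at the origin on the work surface. World frame = base frame: x ahead of the robot, y to its left, z up, the work surface at z = 0. Lengths are in m, angles in rad, forces in N, time in s.
With the tool pointing down it reaches from about 0.225 to 0.875 m from the base axis. Payload 3.4 kg.
Tool frame: the origin (TCP) lies at the very end of the fingers, on their centre line; the grasp point (between the pads) lies manip.hold_point_z behind it (manip.hold_point_z is the distance from the TCP to the grasp point, in m); x points along the fingers, y is the direction in which the jaws open and shut, and the axes are right-handed (so a half turn about x gives the same grasp; the last joint's range is limited). The gripper opens to 85 mm and grips with 20 to 120 N. Pads are 22 mm wide; open, the fingers measure 114 mm over their backs; the gripper's body (76 mm by 85 mm) begins 54 mm behind the grasp point. The pads swing forward as they close: fully open they stand 13 mm farther back than shut.
Start: joints at [-1.337, 0.276, 1.505, -0, 1.361, -0.121], TCP at [0.2, -0.539, 0.231] pointing down, gripper open.
Joint ranges: [-2.89, 2.89], [-0.75, 2.08], [0.22, 2.7], [-1.18, 4.32], [0.11, 2.71], [-2.7, 2.7]. Speed limits (rad/s): [2.57, 2.57, 3.14, 3.14, 3.14, 3.14].

## Interface

Orientations are given as a unit quaternion [w, x, y, z].
In Python, from rig import manip gives the robot as it stands.
- The arm moves only by the tool step_arm, never from a script. Its argument "targets" is a list of rows, each a list of 2 entries, a list of its own where there are three numbers: the shift along the tool's x, y, z in mm, then the turn about the tool's x in degrees. A call has 1 to 20 rows; each row is the pose to reach, as a shift and turn from the pose commanded when the call began, along the tool's axes at that moment; what a row does not reach only later rows make up. A row lasts 1/10 s, in which the tool goes at most 50 mm and 8.59 degrees, less where a joint would pass 70% of its speed; a pose out of reach is approached as far as the arm can. A call with a gripper value outside its range is refused whole. "grip" is the closure, from 0 (fully open) to 1 (shut), set as the call begins (left out, the last holds). The fingers move at their own pace and stop on an object; "grip_force" is the grip in N (left out, the last holds). Time passes only in rows, so rows that repeat a pose let the fingers close. It gives the time, the measured TCP pose, the force and the opening at its end, in the units of the state.
- manip.get_state(): the state, without advancing time (a new reading comes with each control period).
- manip.get_image(name): name is "scene" or "top"; returns a dict with "image" (400x640x3 uint8, red, green, blue), "fx", "fy", "cx", "cy" (pixels), "pose" (4x4, takes a point from camera to world coordinates). Camera axes: x right, y down, z forward; pixel columns grow to the right and rows downward; lengths in m; the calibration is good to about 2 mm. A picture is of the moment at which its call begins. There is no depth.
- manip.sign_off(): hands the job in, once; it reports no verdict.
Trained networks look in a picture, given as the dict that the camera call returned (one of the last four; its "shot" number tells which), for a name from the list of things; names that differ only in an ending like _2 or _b are one class to them, and where a whole thing is asked for, a point or a joint stands for the part that bears it (a point fixed in the world has none). Each returns a list of dicts, best first, with "confidence" (0 to 1); they miss things now and then, are a little off and sometimes report something else, mostly with a low value. They report only what shows in the picture. A call takes as long as a camera call.
- manip.search_frame(picture, thing): "xyz" ([x, y, z] in m, in world coordinates, good to about 4 mm: the middle of the surface that is visible of it).
- manip.regions_of(picture, thing): "region" (400x640 bool, what is visible of it).
The state is a dict: "clock": time; "qpos": joint angles; "qd": joint speeds; "effort": joint torques, N m; "position": TCP position; "ee_rot": TCP orientation; "contact_force": force on the tool from outside, world axes, zero at the start; "moment": the same for the moment, N m; "width": finger opening in m.
Only numpy, scipy, OpenCV 4.12 (cv2) and the standard library are available. Lean on these libraries where they do the work, as an engineer would, in place of code of your own. Each camera call takes 0.05 s, during which the arm holds its last target.

## Working session

There is one attempt and no reset: what is moved stays moved. The work goes in short steps, Python scripts to look and compute and a tool call to move; the robot and the scene stay as the last step left them, time stands still between calls to the robot, and variables do not carry over. Pictures are saved under pics/ and viewed, and the job is handed in when it is done.

Besides the shell and the picture viewer there is one more tool, called after "Request:" by a JSON object that holds its "method" and its "body". step_arm: Moves the arm, as the interface text tells. Its arguments: {"type":"object","properties":{"targets":{"type":"array"},"grip":{"type":"number"},"grip_force":{"type":"number"}},"required":["targets"]}

```bash
mkdir -p pics; ls; cat > h.py <<'E'
import numpy as np, cv2
from rig import manip
def save(p,n): cv2.imwrite('pics/'+n,cv2.cvtColor(p['image'],cv2.COLOR_RGB2BGR))
def ray(p,u,v,z=None,x=None):
    T=np.array(p['pose']);d=T[:3,:3]@np.array([(u-p['cx'])/p['fx'],(v-p['cy'])/p['fy'],1]);o=T[:3,3]
    s=(z-o[2])/d[2] if z is not None else (x-o[0])/d[0]
    return o+s*d
def proj(p,X):
    T=np.array(p['pose']);c=T[:3,:3].T@(np.array(X)-T[:3,3]);return p['fx']*c[0]/c[2]+p['cx'],p['fy']*c[1]/c[2]+p['cy']
E
python3 - <<'E'
from h import *
s=manip.get_state();print({k:np.round(v,3).tolist() for k,v in s.items()}, manip.hold_point_z)
for n in('scene','top'):
    p=manip.get_image(n);save(p,n+'0.png');print(n,np.round(p['pose'],3).tolist(),p['fx'])
    for t in('tray_front','mat','carton','snack_cup','ramekin','plate','steel_bottle','mug','jar','spoon'):
        print(t,[(np.round(r['xyz'],3).tolist(),round(r['confidence'],2)) for r in manip.search_frame(p,t)][:2])
E
```

```text
pics
{'clock': 0.0, 'qpos': [-1.337, 0.277, 1.506, 0.0, 1.361, -0.121], 'qd': [-0.0, -0.0, -0.001, -0.0, 0.001, -0.0], 'effort': [0.001, -41.677, -24.58, -0.0, 0.011, 0.0], 'position': [0.2, -0.539, 0.23], 'ee_rot': [-0.124, -0.696, -0.125, 0.696], 'contact_force': [-0.168, -1.084, 0.333], 'moment': [0.027, 0.01, -0.005], 'width': 0.085} 0.0187
scene [[0.626, 0.564, -0.538, 1.146], [0.78, -0.451, 0.434, -0.435], [0.002, -0.692, -0.722, 0.832], [0.0, 0.0, 0.0, 1.0]] 363.1821302008971
tray_front [([0.556, -0.038, 0.016], 0.6), ([0.451, 0.404, 0.06], 0.24)]
mat [([0.562, -0.039, 0.017], 0.92)]
carton [([0.539, -0.023, 0.089], 0.64)]
snack_cup [([0.508, 0.08, 0.058], 0.66), ([0.653, -0.503, 0.085], 0.35)]
ramekin [([0.508, -0.113, 0.036], 0.59), ([0.51, 0.082, 0.057], 0.16)]
plate [([0.763, -0.069, 0.095], 0.66), ([0.564, -0.044, 0.015], 0.42)]
steel_bottle [([0.608, 0.401, 0.122], 0.62), ([0.536, -0.016, 0.085], 0.59)]
mug [([0.451, 0.4, 0.057], 0.8)]
jar [([0.648, -0.502, 0.086], 0.79)]
spoon [([0.514, -0.429, 0.011], 0.69), ([0.761, -0.07, 0.096], 0.57)]
top [[-0.018, -0.991, 0.13, 0.445], [-1.0, 0.019, 0.004, -0.018], [-0.006, -0.13, -0.992, 1.23], [0.0, 0.0, 0.0, 1.0]] 400.4993365578747
tray_front [([0.585, -0.003, 0.014], 0.92), ([0.498, 0.096, 0.061], 0.47)]
mat [([0.58, -0.006, 0.012], 0.65)]
carton [([0.524, -0.008, 0.128], 0.52)]
snack_cup [([0.496, 0.092, 0.062], 0.85)]
ramekin [([0.515, -0.112, 0.026], 0.8), ([0.524, -0.006, 0.127], 0.43)]
plate [([0.769, -0.068, 0.096], 0.89)]
steel_bottle [([0.51, -0.43, 0.015], 0.66), ([0.582, 0.407, 0.162], 0.61)]
mug [([0.444, 0.432, 0.044], 0.93)]
jar []
spoon [([0.52, -0.009, 0.123], 0.62)]
```

View pics/scene0.png

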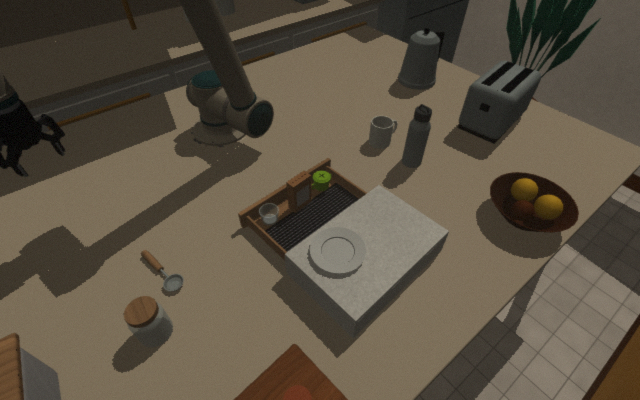

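View pics/top0.png

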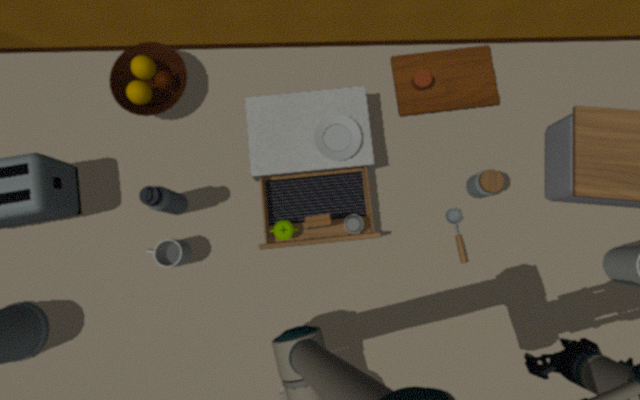

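The carton stands in the middle, the cup is on the left (~283,230) and the ramekin on the right (~354,224). The tray is slightly yawed. I'll zoom in for exact edges.

```bash
python3 - <<'E'
from h import *
p=manip.get_image('top');a=cv2.cvtColor(p['image'],cv2.COLOR_RGB2BGR)[160:260,240:400]
cv2.imwrite('pics/topc.png',cv2.resize(np.clip(a*1.6,0,255).astype('uint8'),None,fx=5,fy=5,interpolation=cv2.INTER_CUBIC))
for t in('carton','snack_cup','ramekin','mat'):
    r=manip.regions_of(p,t)
    if r:
        v,u=np.nonzero(r[0]['region']);print(t,r[0]['confidence'],u.min(),u.max(),v.min(),v.max(),len(u),cv2.minAreaRect(np.c_[u,v].astype('float32')))
q=manip.get_image('scene');a=cv2.cvtColor(q['image'],cv2.COLOR_RGB2BGR)[150:250,230:390]
cv2.imwrite('pics/scenec.png',cv2.resize(np.clip(a*1.6,0,255).astype('uint8'),None,fx=5,fy=5,interpolation=cv2.INTER_CUBIC))
E
```

```text
carton 0.8 305 328 215 229 272 ((316.969970703125, 221.78997802734375), (12.0208158493042, 23.193105697631836), 81.8698959350586)
snack_cup 0.6 271 294 221 239 318 ((282.7500305175781, 229.75003051757812), (19.091880798339844, 18.384777069091797), 45.0)
ramekin 0.83 344 362 215 233 290 ((353.0, 224.0), (18.0, 18.0), 90.0)
mat 0.57 259 379 166 249 6881 ((315.5940856933594, 206.9405975341797), (72.83672332763672, 120.79751586914062), 84.2894058227539)
```

View pics/topc.png

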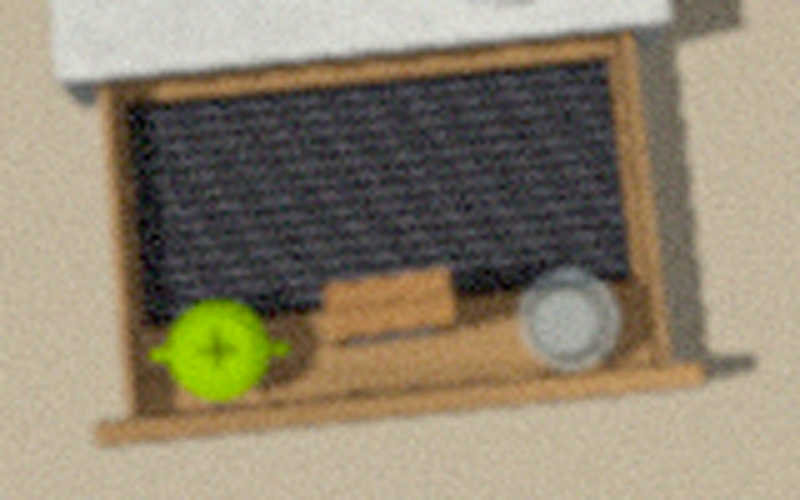

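View pics/scenec.png

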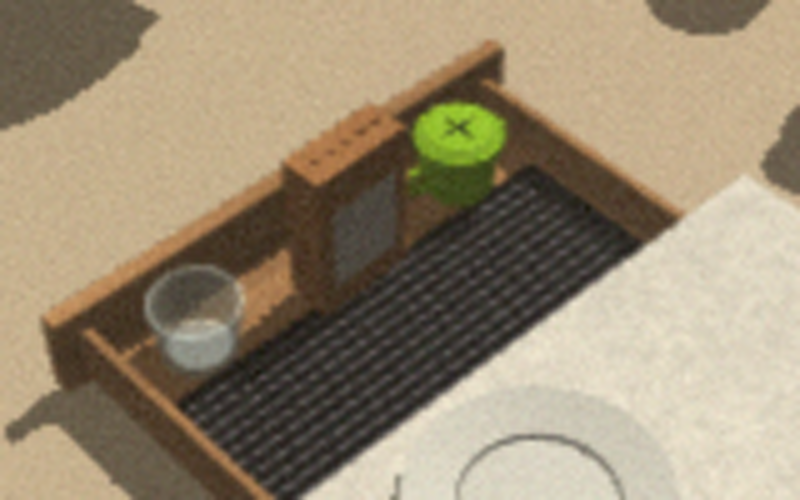

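```bash
python3 - <<'E'
from h import *
p=manip.get_image('top')
c=lambda u,v:(u/5+240-.4,v/5+160-.4)
A=ray(p,*c(97,440),z=.064);B=ray(p,*c(703,380),z=.064)
print(A,B,np.linalg.norm(A-B)); d=(A-B)[:2];d/=np.linalg.norm(d);yaw=np.arctan2(-d[0],d[1]);print('yaw',yaw)
R=np.array([[np.cos(yaw),-np.sin(yaw)],[np.sin(yaw),np.cos(yaw)]])
F=((A+B)/2)[:2]
def loc(X): return R.T@(np.array(X)[:2]-F)
for n,u,v,z in [('top fl',325,290,.124),('top fr',450,267,.124),('top nl',322,336,.124),('top nr',457,308,.124),('mat fl',150,105,.014),('mat fr',607,62,.014),('mat nl',150,322,.014),('mat nr',630,275,.014),('ramekin c',570,318,.056),('cup c',217,350,.063)]:
    X=ray(p,*c(u,v),z=z);print(n,X.round(3),loc(X).round(3))
q=manip.get_image('scene');c2=lambda u,v:(u/5+230-.4,v/5+150-.4)
for n,u,v,z in [('top nl',368,106,.124),('top fl',407,128,.124),('top nr',286,160,.124),('top fr',322,186,.124),('bot fr',325,308,.014),('bot fl',405,255,.014),('panel L in top',495,45,.064)]:
    X=ray(q,*c2(u,v),z=z);print(n,X.round(3),loc(X).round(3))
E
```

```text
[0.45134489 0.16275755 0.064     ] [ 0.47937777 -0.18840112  0.064     ] 0.35227582120545686
yaw 0.07966071959601413
top fl [0.531 0.027 0.124] [0.069 0.035]
top fr [ 0.542 -0.042  0.124] [ 0.075 -0.035]
top nl [0.506 0.029 0.124] [0.044 0.039]
top nr [ 0.52  -0.045  0.124] [ 0.052 -0.037]
mat fl [0.656 0.138 0.014] [0.202 0.135]
mat fr [ 0.677 -0.144  0.014] [ 0.201 -0.148]
mat nl [0.522 0.138 0.014] [0.069 0.146]
mat nr [ 0.545 -0.154  0.014] [ 0.068 -0.147]
ramekin c [ 0.517 -0.113  0.056] [ 0.044 -0.104]
cup c [0.502 0.093 0.063] [0.045 0.103]
top nl [0.506 0.02  0.124] [0.043 0.03 ]
top fl [0.535 0.026 0.124] [0.072 0.033]
top nr [ 0.513 -0.043  0.124] [ 0.045 -0.034]
top fr [ 0.543 -0.04   0.124] [ 0.075 -0.033]
bot fr [ 0.535 -0.038  0.014] [ 0.067 -0.031]
bot fl [0.53  0.026 0.014] [0.068 0.034]
panel L in top [0.456 0.159 0.064] [0.004 0.172]
```

```bash
cat >> h.py <<'E'
from scipy.spatial.transform import Rotation
F=np.array([.4654,-.0128]);yaw=.0797
def W(a,b): return F+np.array([np.cos(yaw)*a-np.sin(yaw)*b,np.sin(yaw)*a+np.cos(yaw)*b])
def axes():
    s=manip.get_state();q=s['ee_rot'];return Rotation.from_quat([q[1],q[2],q[3],q[0]]).as_matrix(),np.array(s['position'])
def go(a,b,z):
    R,P=axes();t=np.r_[W(a,b),z];return t.round(3),(R.T@(t-P)*1000).round(0)
E
python3 - <<'E'
from h import *
R,P=axes();print(R.round(3));print('ang of tool y',np.arctan2(R[1,1],R[0,1]),'tool z',np.arctan2(R[1,2],R[0,2]))
print(go(-.1,0,.231),go(0,0,.231))
print(W(0.0,0),W(.044,0))
E
```

```text
[[ 0.     0.347 -0.938]
 [-0.    -0.938 -0.347]
 [-1.     0.     0.   ]]
ang of tool y -1.2160083911077404 tool z -2.786804720147746
(array([ 0.366, -0.021,  0.231]), array([   0., -429., -336.])) (array([ 0.465, -0.013,  0.231]), array([   0., -401., -432.]))
[ 0.4654 -0.0128] [ 0.50926033 -0.00929691]
```

Request:
{"method": "step_arm", "body": {"targets": [[[0, -200, -210], 8], [[0, -401, -432], 15.8], [[0, -401, -432], 15.8], [[0, -401, -432], 15.8], [[0, -401, -432], 15.8], [[0, -401, -432], 15.8], [[0, -401, -432], 15.8], [[0, -401, -432], 15.8], [[0, -401, -432], 15.8], [[0, -401, -432], 15.8], [[0, -401, -432], 15.8], [[0, -401, -432], 15.8], [[0, -401, -432], 15.8], [[0, -401, -432], 15.8], [[0, -401, -432], 15.8], [[0, -401, -432], 15.8], [[0, -401, -432], 15.8]], "grip": 1}}

```text
clock: 3.2
position: [0.4652, -0.0143, 0.2314]
ee_rot: [-0.027, -0.707, -0.027, 0.707]
contact_force: [-0.4, 0.3, 0.4]
width: 0.0002
```

```bash
python3 - <<'E'
from h import *
R,P=axes();print(P.round(3),manip.get_state()['clock'],manip.get_state()['contact_force'].round(2) if hasattr(manip.get_state()['contact_force'],'round') else manip.get_state()['contact_force'],'yaw',np.arctan2(R[1,1],R[0,1]),manip.get_state()['width'])
print(go(.01,0,.104),go(.1,0,.104))
for n in('scene','top'):save(manip.get_image(n),n+'1.png')
E
```

```text
[ 0.465 -0.014  0.231] 3.2 [-0.41  0.32  0.42] yaw -1.4940076700559193 0.00021808341209019405
(array([ 0.475, -0.012,  0.104]), array([127.,  -2., -10.])) (array([ 0.565, -0.005,  0.104]), array([ 127.,   -2., -100.]))
```

View pics/scene1.png

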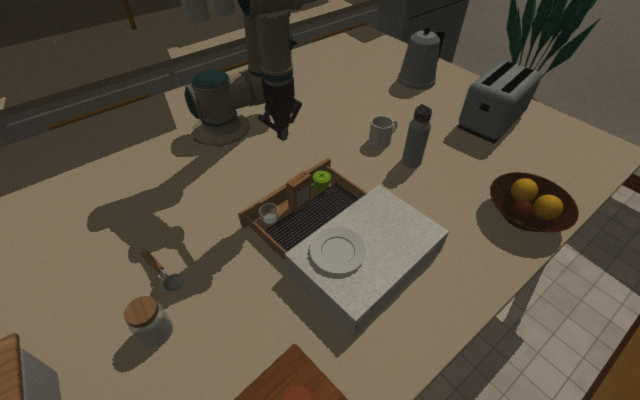

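Request:
{"method": "step_arm", "body": {"targets": [[[40, -1, -5], 0], [[85, -2, -10], 0], [[127, -2, -10], 0], [[127, -2, -10], 0], [[127, -2, -18], 0], [[127, -2, -25], 0], [[127, -2, -30], 0], [[127, -2, -35], 0], [[127, -2, -39], 0], [[127, -2, -43], 0], [[127, -2, -47], 0], [[127, -2, -51], 0]]}}

```text
clock: 4.5
position: [0.5165, -0.0071, 0.1043]
ee_rot: [0.028, 0.707, 0.028, -0.707]
contact_force: [-0.5, 0.3, -0.2]
width: -0.0001
```

```bash
python3 - <<'E'
from h import *
p=manip.get_image('scene');a=cv2.cvtColor(p['image'],cv2.COLOR_RGB2BGR)[90:250,210:400]
cv2.imwrite('pics/s2.png',cv2.resize(np.clip(a*1.6,0,255).astype('uint8'),None,fx=4,fy=3.7,interpolation=cv2.INTER_CUBIC))
E
```

```text
(no output)
```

View pics/s2.png

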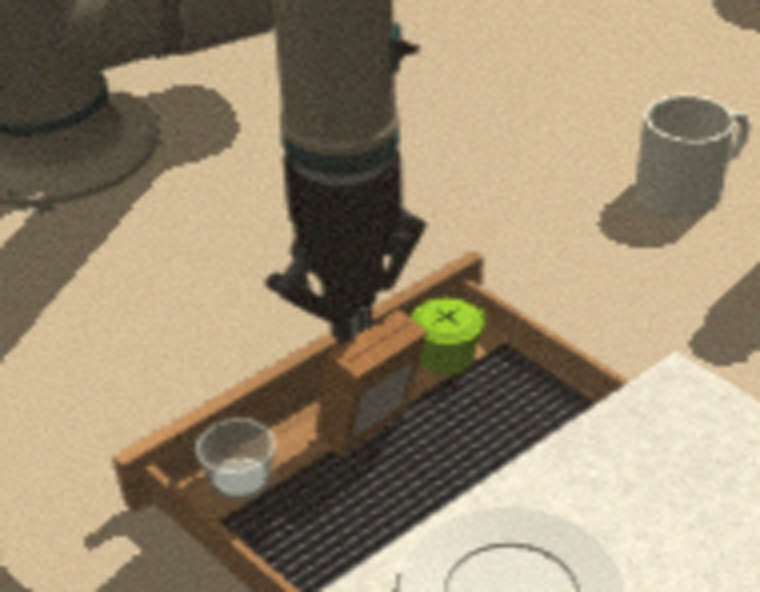

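The fingertip sits mid-carton and the carton is tipping cleanly, so I'll keep pushing.

Request:
{"method": "step_arm", "body": {"targets": [[[0, 0, -4], 0], [[0, 0, -8], 0], [[0, 0, -12], 0], [[0, 0, -16], 0], [[0, 0, -20], 0], [[0, 0, -24], 0], [[0, 0, -24], 0], [[0, 0, -24], 0], [[0, 0, -24], 0]]}}

```text
clock: 5.45
position: [0.5399, -0.0052, 0.1042]
ee_rot: [-0.028, -0.706, -0.028, 0.707]
contact_force: [0.5, -0.5, 0.3]
width: 0.0002
```

```bash
python3 - <<'E'
from h import *
p=manip.get_image('scene');a=cv2.cvtColor(p['image'],cv2.COLOR_RGB2BGR)[90:250,210:400]
cv2.imwrite('pics/s3.png',cv2.resize(np.clip(a*1.6,0,255).astype('uint8'),None,fx=4,fy=3.7,interpolation=cv2.INTER_CUBIC))
E
```

```text
(no output)
```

View pics/s3.png

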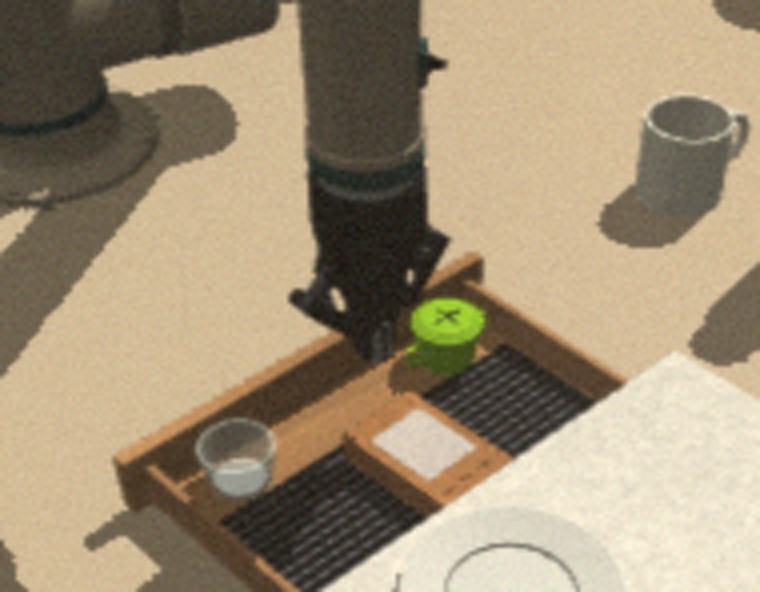

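It has toppled and lies flat. I'll retreat up and back, then measure its foot and top.

Request:
{"method": "step_arm", "body": {"targets": [[[-40, 0, 10], 0], [[-60, 0, 60], 0], [[-60, 0, 110], 0], [[-60, 0, 160], 0], [[-60, 0, 170], 0], [[-60, 0, 170], 0]]}}

```text
clock: 6.1
position: [0.3686, -0.0184, 0.1645]
ee_rot: [0.028, 0.707, 0.028, -0.707]
contact_force: [0.1, -0.0, 0.5]
width: -0.0003
```

```bash
python3 - <<'E'
from h import *
for n,(y0,x0) in(('top',(160,240)),('scene',(150,230))):
    p=manip.get_image(n);a=cv2.cvtColor(p['image'],cv2.COLOR_RGB2BGR)[y0:y0+100,x0:x0+160]
    cv2.imwrite(f'pics/{n}4.png',cv2.resize(np.clip(a*1.6,0,255).astype('uint8'),None,fx=5,fy=5,interpolation=cv2.INTER_CUBIC))
E
```

```text
(no output)
```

View pics/top4.png

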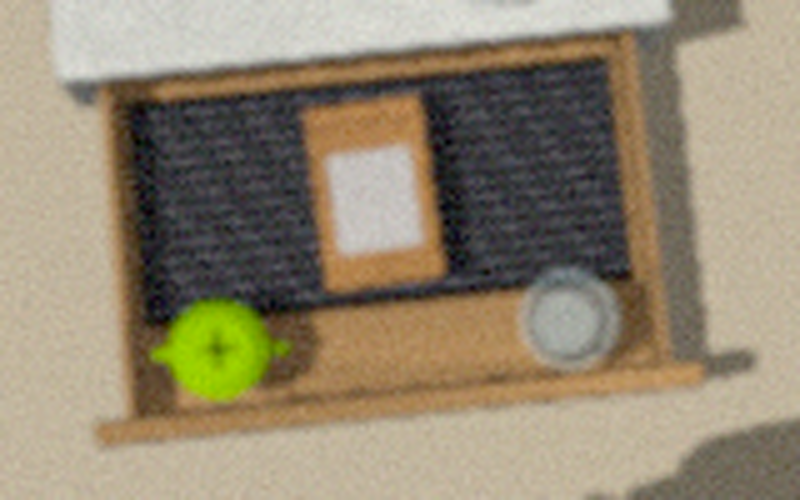

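View pics/scene4.png

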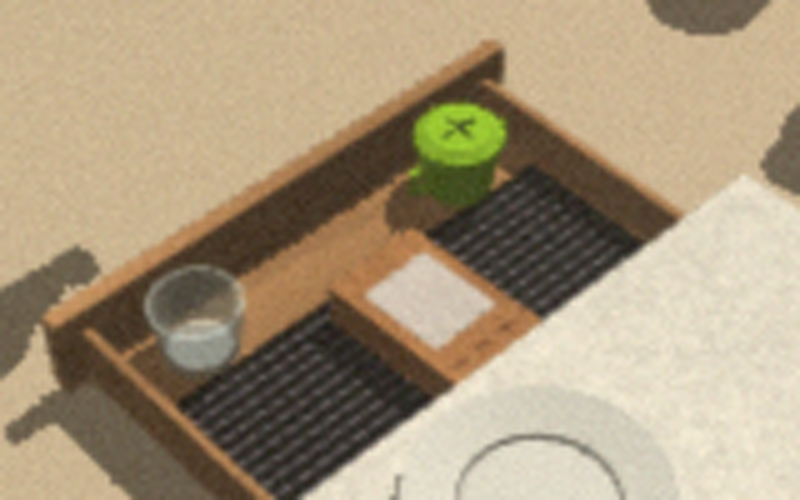

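```bash
python3 - <<'E'
from h import *
p=manip.get_image('top')
R=np.array([[np.cos(yaw),-np.sin(yaw)],[np.sin(yaw),np.cos(yaw)]])
loc=lambda X:R.T@(X[:2]-F)-[.138,0]
for n,u,v in[('foot l',327,291),('foot r',445,275),('top l',303,110),('top r',420,95)]:
    print(n,loc(ray(p,u/5+239.6,v/5+159.6,z=.044)).round(3))
for n,u,v in[('mat nl',150,325),('mat nr',630,277),('mat fl',150,105),('mat fr',607,62)]:
    print(n,loc(ray(p,u/5+239.6,v/5+159.6,z=.014)).round(3))
print(go(-.03,0,.040),go(.19,0,.04))
E
```

```text
foot l [-0.064  0.036]
foot r [-0.061 -0.034]
top l [0.046 0.041]
top r [ 0.048 -0.03 ]
mat nl [-0.071  0.146]
mat nr [-0.071 -0.147]
mat fl [0.064 0.135]
mat fr [ 0.063 -0.148]
(array([ 0.435, -0.015,  0.04 ]), array([125.,   1., -62.])) (array([0.655, 0.002, 0.04 ]), array([ 126.,    1., -282.]))
```

The foot is at −0.063 m and the top at +0.047 m on the mat, both within limits. Next I'll lower in front of the panel and push gently.

Request:
{"method": "step_arm", "body": {"targets": [[[45, 0, -20], 0], [[90, 1, -45], 0], [[125, 1, -62], 0], [[125, 1, -62], 0], [[125, 1, -67], 0], [[125, 1, -72], 0], [[125, 1, -76], 0], [[125, 1, -79], 0], [[125, 1, -82], 0], [[125, 1, -85], 0], [[125, 1, -89], 0], [[125, 1, -93], 0], [[125, 1, -98], 0], [[125, 1, -103], 0], [[125, 1, -109], 0], [[125, 1, -115], 0], [[125, 1, -121], 0], [[125, 1, -126], 0], [[125, 1, -130], 0], [[125, 1, -132], 0]]}}

```text
clock: 8.25
position: [0.5029, -0.0092, 0.0392]
ee_rot: [0.028, 0.707, 0.028, -0.706]
contact_force: [-3.2, 1.2, 0.9]
width: -0.0003
```

```bash
python3 - <<'E'
from h import *
for n,(y0,x0) in(('scene',(110,220)),):
    p=manip.get_image(n);a=cv2.cvtColor(p['image'],cv2.COLOR_RGB2BGR)[y0:y0+140,x0:x0+180]
    cv2.imwrite(f'pics/{n}5.png',cv2.resize(np.clip(a*1.6,0,255).astype('uint8'),None,fx=4,fy=4,interpolation=cv2.INTER_CUBIC))
print(go(.19,0,.04))
E
```

```text
(array([0.655, 0.002, 0.04 ]), array([  -1.,    0., -152.]))
```

View pics/scene5.png

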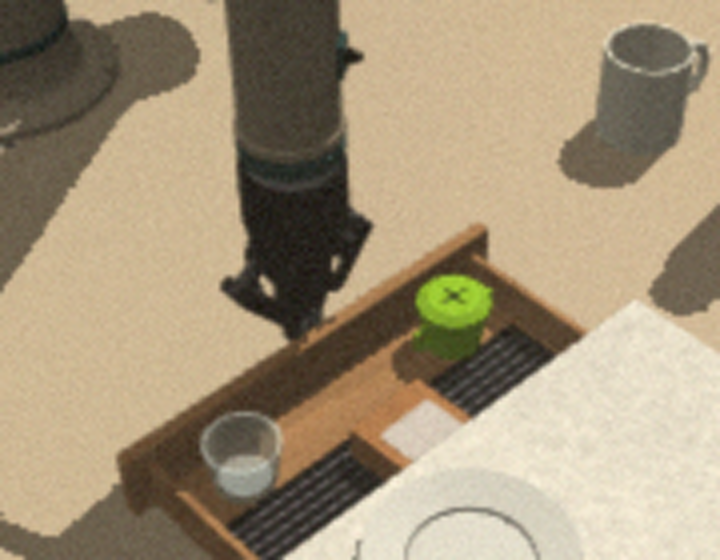

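Request:
{"method": "step_arm", "body": {"targets": [[[0, 0, -3], 0], [[0, 0, -8], 0], [[0, 0, -14], 0], [[0, 0, -21], 0], [[0, 0, -28], 0], [[0, 0, -35], 0], [[0, 0, -42], 0], [[0, 0, -49], 0], [[0, 0, -56], 0], [[0, 0, -63], 0], [[0, 0, -70], 0], [[0, 0, -77], 0], [[0, 0, -84], 0], [[0, 0, -91], 0], [[0, 0, -98], 0], [[0, 0, -105], 0], [[0, 0, -111], 0], [[0, 0, -116], 0], [[0, 0, -120], 0], [[0, 0, -123], 0]]}}

```text
clock: 10.3
position: [0.6254, 0.0006, 0.0393]
ee_rot: [0.028, 0.707, 0.028, -0.707]
contact_force: [-3.1, 0.3, -0.7]
width: -0.0004
```

Request:
{"method": "step_arm", "body": {"targets": [[[0, 0, -3], 0], [[0, 0, -6], 0], [[0, 0, -9], 0], [[0, 0, -12], 0], [[0, 0, -15], 0], [[0, 0, -18], 0], [[0, 0, -20], 0], [[0, 0, -22], 0], [[0, 0, -24], 0]]}}

```text
clock: 11.2
position: [0.6472, 0.0023, 0.0393]
ee_rot: [-0.028, -0.705, -0.028, 0.708]
contact_force: [-8.5, 1.0, 4.2]
width: 0.0
```

```bash
python3 - <<'E'
from h import *
for n,(y0,x0) in(('scene',(110,220)),('top',(80,230))):
    p=manip.get_image(n);a=cv2.cvtColor(p['image'],cv2.COLOR_RGB2BGR)[y0:y0+140,x0:x0+180]
    cv2.imwrite(f'pics/{n}6.png',cv2.resize(np.clip(a*1.6,0,255).astype('uint8'),None,fx=4,fy=4,interpolation=cv2.INTER_CUBIC))
print(go(.19,0,.04))
E
```

```text
(array([0.655, 0.002, 0.04 ]), array([-1.,  1., -8.]))
```

View pics/scene6.png

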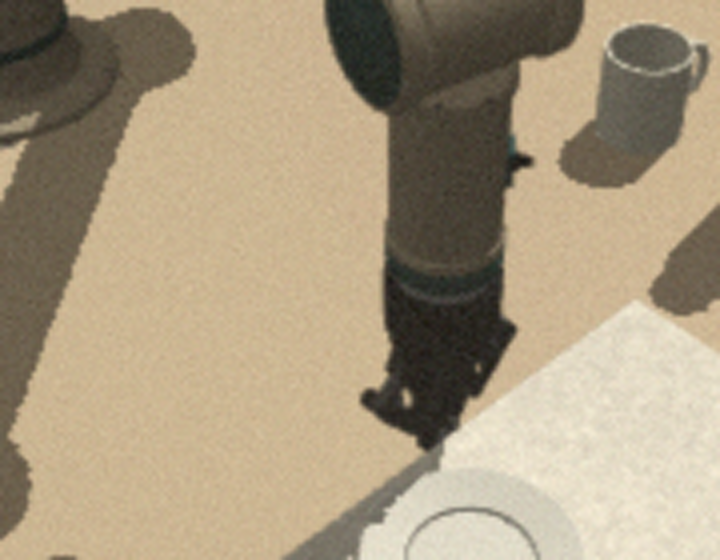

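View pics/top6.png

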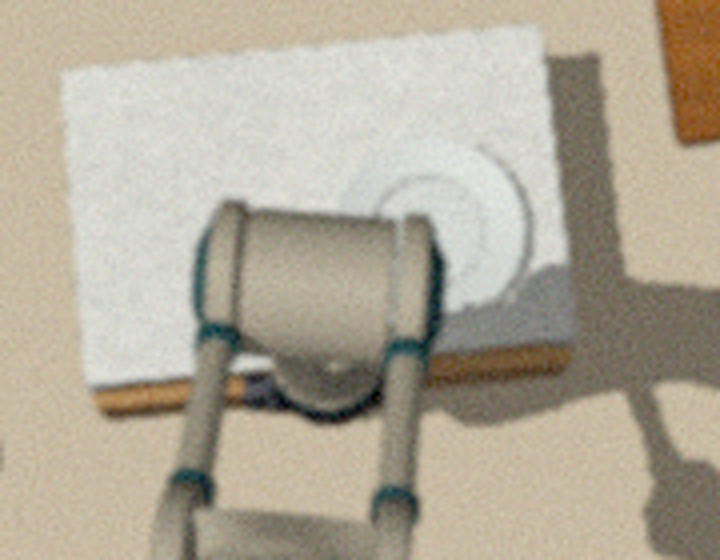

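Force has risen to 8.5 N, which suggests the stop. I'll press a few mm more to confirm.

Request:
{"method": "step_arm", "body": {"targets": [[[0, 0, -2], 0], [[0, 0, -4], 0], [[0, 0, -4], 0], [[0, 0, -4], 0], [[0, 0, -4], 0]]}}

```text
clock: 11.8
position: [0.6471, 0.0023, 0.0394]
ee_rot: [-0.028, -0.702, -0.028, 0.711]
contact_force: [-13.7, 0.5, 7.1]
width: 0.0002
```

Request:
{"method": "step_arm", "body": {"targets": [[[0, 0, 5], 0], [[0, 0, 30], 0], [[-10, 0, 75], 0], [[-50, 0, 125], 0], [[-90, 0, 175], 0], [[-130, 0, 225], 0], [[-150, 0, 260], 0], [[-150, 0, 270], 0], [[-150, 0, 270], 0]]}}

```text
clock: 12.7
position: [0.3824, -0.0193, 0.1924]
ee_rot: [0.029, 0.709, 0.027, -0.704]
contact_force: [0.3, -0.7, 0.0]
width: -0.0
```

```bash
python3 - <<'E'
from h import *
for n,(y0,x0) in(('scene',(140,220)),('top',(80,230))):
    p=manip.get_image(n);a=cv2.cvtColor(p['image'],cv2.COLOR_RGB2BGR)[y0:y0+140,x0:x0+180]
    cv2.imwrite(f'pics/{n}7.png',cv2.resize(np.clip(a*1.8,0,255).astype('uint8'),None,fx=4,fy=4,interpolation=cv2.INTER_CUBIC))
    for t in('plate','mug','steel_bottle','jar','spoon'):
        print(t,[(np.round(r['xyz'],3).tolist(),round(r['confidence'],2)) for r in manip.search_frame(p,t)][:1])
print(manip.get_state()['position'],manip.get_state()['contact_force'])
E
```

```text
plate [([0.763, -0.068, 0.096], 0.79)]
mug [([0.454, 0.402, 0.059], 0.6)]
steel_bottle [([0.609, 0.397, 0.122], 0.82)]
jar [([0.648, -0.502, 0.087], 0.66)]
spoon [([0.517, -0.429, 0.01], 0.64)]
plate [([0.77, -0.07, 0.094], 0.92)]
mug [([0.444, 0.428, 0.043], 0.9)]
steel_bottle [([0.581, 0.409, 0.162], 0.86)]
jar [([0.621, -0.484, 0.106], 0.94)]
spoon [([0.511, -0.43, 0.014], 0.67)]
[ 0.38398053 -0.01856867  0.18886998] [-0.51206866 -0.75366511 -0.15475766]
```

View pics/scene7.png

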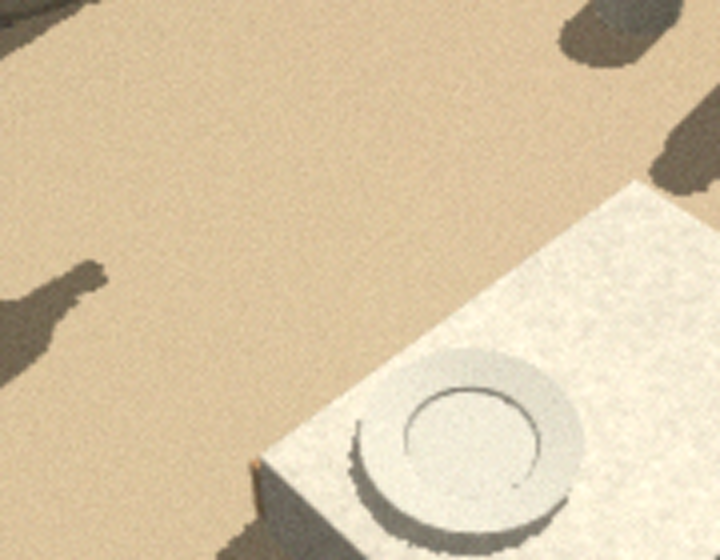

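View pics/top7.png

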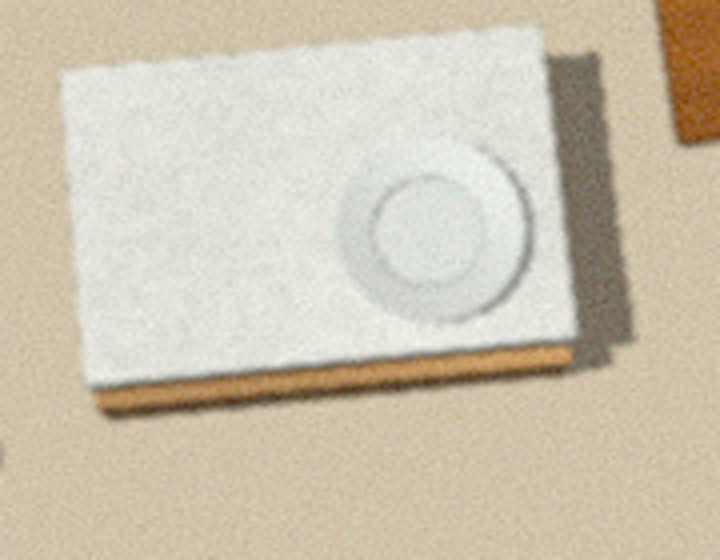

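```bash
python3 - <<'E'
from h import *
p=manip.get_image('top')
R=np.array([[np.cos(yaw),-np.sin(yaw)],[np.sin(yaw),np.cos(yaw)]])
for u,v,z in[(100,410,.064),(570,369,.064),(90,387,.088),(577,341,.088)]:
    print((R.T@(ray(p,u/4+229.6,v/4+79.6,z=z)[:2]-F)).round(4))
E
```

```text
[0.1925 0.174 ]
[ 0.1887 -0.1744]
[0.2056 0.1763]
[ 0.2044 -0.1783]
```

```bash
python3 - <<'E'
from h import *
print(manip.sign_off(), manip.get_state()['clock'])
E
```

```text
the job is handed in; nothing more can be done
the job is handed in; nothing more can be done
```

The carton is lying flat on the mat, the tray is shut, and I handed the job in after about 13 s. No verdict was reported.

**Carton:** I pushed it near its top with the closed fingertips and it toppled backwards. In the mat frame, its foot measured about −0.063 m and its top about +0.047 m, both inside the limits.

**Tray:** I pushed the front panel slowly at its centre until it stopped. Pressing harder, up to about 14 N, moved it no further. In the last top picture the panel's outer face is about 14.5 mm in front of the unit's edge, against a panel thickness of 14 mm, so it looks fully shut.

**One disagreement:** my estimate of the panel's travel from pictures was 0.19 m, not 0.200 m. The tray may have started about 9 mm in, or my first reading of the panel's position was slightly off.

**Other objects:** the plate, bottle, mug and spoon showed no shift beyond the detection noise. The jar also showed none, though only one camera saw it at the start. The arm finished clear, about 0.27 m back from the panel and 0.19 m up.

**Not checked:** once the tray was shut, the carton, cup and ramekin could not be seen. They were still in place when last seen part-way through closing.

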